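Push the loaded tray across the gap, home it and close the catch

TASK

Push the loaded grey tray slowly from the loading stand across the open gap onto the receiving dock, keeping it level: neither nose nor tail may sag into the gap, so hold its tail ledge down while the nose overhangs and ease off before the tail leaves the stand. Press it home against the dock's rubber buffer with about 15 N for a full second, never bearing on it with more than about 25 N, then swing the catch by its knob right across behind the tail. The bit box stays in its nest, and the other things on the desk stay where they are.

Things in the scene. Friction and masses are not known exactly. Their poses are not given: they have to be found in the camera images.
- tray: Grey plastic tray, 120 mm wide (its x), 187 mm long (its y), 0.30 kg. Origin: centre of its underside. Slides nose first to its own -y: nose end y = -93.5 mm, tail end +93.5. Base plate 8 mm; bare tail ledge from y = +48.5 to +93.5; ahead of it a solid full-width step (y = -6.5 to +48.5) 30 mm high; then the nest, walls 24 mm high. Nothing on it fits between fingers: push it, do not carry it
- tray_nose (a point): Middle of the tray's lower nose edge, on the underside (tray frame 0, -93.5, 0 mm). The loaded tray's centre of mass lies about 65 mm behind it, so unaided it tips once the nose overhangs more than that. It slides easily: friction about 0.2 on both decks, about 1 or less under fingers
- tray_step (a point): Foot of the step's upright rear face (the push face), mid-width, level with the ledge's top (tray frame 0, +48.5, +8 mm); the ledge runs 45 mm from here along tray +y. Pressing down on the ledge near here holds the nose up: 2.5 to 6 N needed until the nose is on the dock; once the tail is off the stand, more than about 1.2 N down tips the tail into the gap
- bit_box: Blue drill bit box, 79 x 105 mm, bits up to 53 mm above its base, 0.34 to 0.48 kg, loose in the tray's nest with its long side across the tray. Origin: centre of its underside (tray frame 0, -47.5, +8 mm)
- loading_stand: fixed low metal stand, 160 mm wide (x) by 215 mm long (y), deck 46 mm above the desk, black side guides 14 mm high standing 126 mm apart. Origin: centre of its underside on the desk. The tray leaves at its -y end
- loading_edge (a point): middle of the loading deck's edge at the gap, on top of the deck (stand frame 0, -107.5, +46 mm). The stand's axes are parallel to the dock's and its middle line lies within 1.5 mm of the dock's
- dock: Fixed receiving dock, 190 mm wide (x) by 255 mm long (y), deck 44 mm above the desk (2 mm lower than the loading deck), side guides 14 mm high standing 130 mm apart with a flared mouth. Origin: on the desk, under its middle. The tray enters at its +y end and travels to its -y
- dock_mouth (a point): middle of the dock's deck edge at the gap, on top of the flat deck (dock frame 0, +111.5, +44 mm); a 6 mm long bevel falls away from it into the gap. The gap between dock_mouth and loading_edge is 96 to 106 mm
- catch (a joint): Angle of the steel swing catch on the dock, rad, about the vertical, positive anticlockwise from above. Starts 0 to 0.35, swung clear; at 1.97 its bar lies square across the channel (along dock -x), its front face 6 to 22 mm behind a homed tray's tail; a tray left short blocks it. Limit 1.99. Bar 12 mm wide, 10 thick, its underside 1.5 mm over the deck. Stays where left (friction 0.06 N m)
- catch_knob (a point): centre of the top of the catch's upright round black knob, 16 mm diameter, 40 mm tall from the bar's underside (top 85.5 mm above the desk), 78 mm from the pivot
- catch_pivot (a point): the catch's pivot axis (dock frame +80, +95.5, +55.5 mm)
- screwdriver: loose screwdriver, blue handle, 151 mm, lying on the desk: leave alone
- cutters: loose side cutters, red handles, 138 mm, lying on the desk: leave alone
- tape: loose roll of masking tape, 100 mm, 26 mm high, lying on the desk: leave alone
- end_stop: Fixed steel stop across the dock's far end, 150 mm wide, 26 mm high. Origin: middle of its face at deck height (dock frame 0, -125.5, +44 mm). A rubber-faced buffer plate, 70 mm wide, stands 6 to 22 mm out of this face towards +y; it is screw-set differently each time, is not measured, and holds its place under load: find it by feel. The tray is home when its nose presses on the buffer
Things that resemble listed ones, but are neither listed nor needed, are in the scene too. What is shaped like the bit_box but red or yellow is not meant.

How it is judged:
By the outcome, as a careful person would: the job done as asked, in the order asked, and still so for the second after the job is handed in, with the robot touching nothing.
It also fails if it takes over 72 s, if anything falls off the work surface, if the arm or the gripper's body presses on something with over 40 N, if the wrist force passes 120 N, or if a joint passes its speed limit or range.

ROBOT

A 6-joint arm with a two-finger parallel gripper is mounted at the origin on a cart in front of the work surface, level with it; the furniture and walls round the work are solid. World frame = base frame: x ahead of the robot, y to its left, z up, the work surface at z = 0. Lengths are in m, angles in rad, forces in N, time in s.
With the tool pointing down it reaches from about 0.3 to 0.75 m from the base axis. Payload 8.5 kg.
Tool frame: the origin (TCP) lies at the very end of the fingers, on their centre line; the grasp point (between the pads) lies 19 mm behind it; z points along the fingers, y is the line along which they close (so a half turn about z gives the same grasp; the last joint's range is limited). The gripper opens to 88 mm and grips with 3 to 60 N. Pads are 18 mm wide; open, the fingers measure 123 mm over their backs; the gripper's body (75 mm by 187 mm) begins 45 mm behind the grasp point.
Start: joints at [-1.315, 0.381, 1.297, -0, 1.464, -0.215], TCP at [0.249, -0.49, 0.239] pointing down, gripper open.
Joint ranges: [-3.11, 3.11], [-0.89, 2.33], [0.22, 2.48], [-1.42, 4.56], [0.17, 2.85], [-2.88, 2.88]. Speed limits (rad/s): [2.39, 2.39, 3.14, 3.14, 3.14, 3.14].

INTERFACE

Orientations are given as [roll, pitch, yaw] about the fixed x, y, z axes, in that order (R = Rz(yaw) Ry(pitch) Rx(roll)).
In Python, from cell import * gives the robot as it stands.
- The arm moves only by the tool servo_tool, never from a script. Its arguments are lists of equal length, an entry for each row: "claw": the finger opening in mm, from 0 to 88.1; "dp": the shift along the tool's x, y, z in units of 30 mm (1.0 is 30 mm), a list of three; "yaw": the turn about the tool's z in degrees. In form: {"claw": [claw, ...], "dp": [[x, y, z], ...], "yaw": [yaw, ...]}. A call has exactly 5 rows; each row is the pose to reach, as a shift and turn from the pose commanded when the call began, along the tool's axes at that moment; what a row does not reach only later rows make up. A row lasts 1/8 s, in which the tool goes at most 62.5 mm and 10.7 degrees, less where a joint would pass 70% of its speed; a pose out of reach is approached as far as the arm can. A call with a gripper value outside its range is refused whole. The fingers move at their own pace and stop on an object; the grip force is fixed at half the most. Time passes only in rows, so rows that repeat a pose let the fingers close, or fill a call up. It gives the time, the measured TCP pose, the force, the opening and the grip force at its end, in the units of the state.
- state(): the state, without advancing time (a new reading comes with each control period).
- get_image(name): name is "scene" or "side" or "wrist"; returns a dict with "frame" (420x560x3 uint8, red, green, blue), "fovy" (degrees; the focal length in pixels is half the picture's height over the tangent of half this angle, whatever the lens; pixels are square), "cx", "cy" (the principal point, pixels), "R" (3x3) and "t" (3): a world point X has camera coordinates R X + t. Camera axes: x right, y down, z forward; pixel columns grow to the right and rows downward; lengths in m; the calibration is good to about 2 mm. A picture is of the moment at which its call begins. There is no depth.
- sign_off(): hands the job in; it is judged then, once.
The state is a dict: "clock": time; "joint_pos": joint angles; "qvel": joint speeds; "joint_torque": joint torques, N m; "tool_pos": TCP position; "ee_rot": TCP orientation; "wrist_force": force on the tool from outside, world axes, zero at the start; "torque": the same for the moment, N m; "gripper_width": finger opening in m; "grasp_force": force on a finger pad.
Only numpy, scipy, OpenCV 4.12 (cv2) and the standard library are available. Lean on these libraries where they do the work, as an engineer would, in place of code of your own. Each camera call takes 0.05 s, during which the arm holds its last target. There are 200 camera calls.

## Working session

There is one attempt and no reset: what is moved stays moved. The work goes in short steps, Python scripts to look and compute and a tool call to move; the robot and the scene stay as the last step left them, time stands still between calls to the robot, and variables do not carry over. Pictures are saved under pics/ and viewed, at most 10 in all, crops included, and the job is handed in when it is done.

Besides the shell and the picture viewer there is one more tool, called as name(argument=value, ...) on one line, values as JSON. servo_tool: Moves the arm, as the interface text tells. Its arguments: {"type":"object","properties":{"claw":{"type":"array"},"dp":{"type":"array"},"yaw":{"type":"array"}},"required":["claw","dp","yaw"]}

```bash
mkdir -p pics; python3 - <<'E'
from cell import *
import cv2,numpy as np,pickle
s=state();print({k:np.round(v,3) for k,v in s.items()})
for n in("scene","side"):
    d=get_image(n);pickle.dump(d,open(f"pics/{n}0.pkl","wb"))
    cv2.imwrite(f"pics/{n}0.png",cv2.resize(d["frame"][:,:,::-1],(800,600),interpolation=cv2.INTER_CUBIC))
    print(n,d["fovy"],d["cx"],d["cy"],np.round(d["R"],3).tolist(),np.round(d["t"],3))
E
```

```text
{'clock': np.float64(0.0), 'joint_pos': array([-1.315,  0.381,  1.298, -0.   ,  1.464, -0.215]), 'qvel': array([-0.   , -0.002,  0.001,  0.001, -0.001, -0.001]), 'joint_torque': array([ 4.0000e-03, -4.3792e+01, -2.2455e+01,  7.1000e-02,  3.5000e-02,
       -0.0000e+00]), 'tool_pos': array([ 0.249, -0.49 ,  0.238]), 'ee_rot': array([-3.14 , -0.   ,  0.471]), 'wrist_force': array([ 0.4  , -0.646,  0.408]), 'torque': array([-0.028,  0.01 , -0.023]), 'grasp_force': np.float64(0.0), 'gripper_width': np.float64(0.088)}
scene 55.25603976076668 287.1968003137058 198.9884883877248 [[-0.724, -0.69, -0.017], [-0.328, 0.365, -0.871], [0.607, -0.625, -0.49]] [0.507 0.198 0.931]
side 43.87005073300823 287.13078101303967 208.86553425807745 [[0.94, -0.342, 0.013], [-0.108, -0.331, -0.937], [0.325, 0.879, -0.348]] [-0.489  0.203  1.235]
```

View pics/scene0.png

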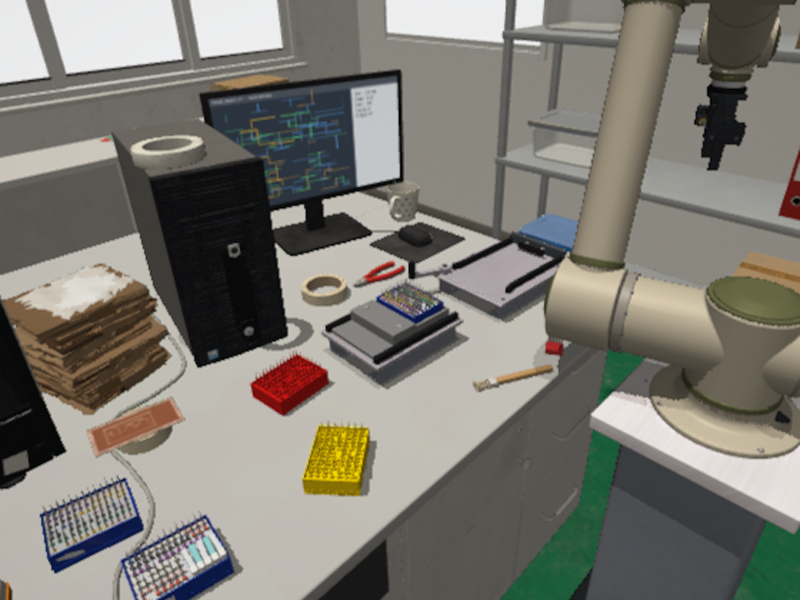

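View pics/side0.png

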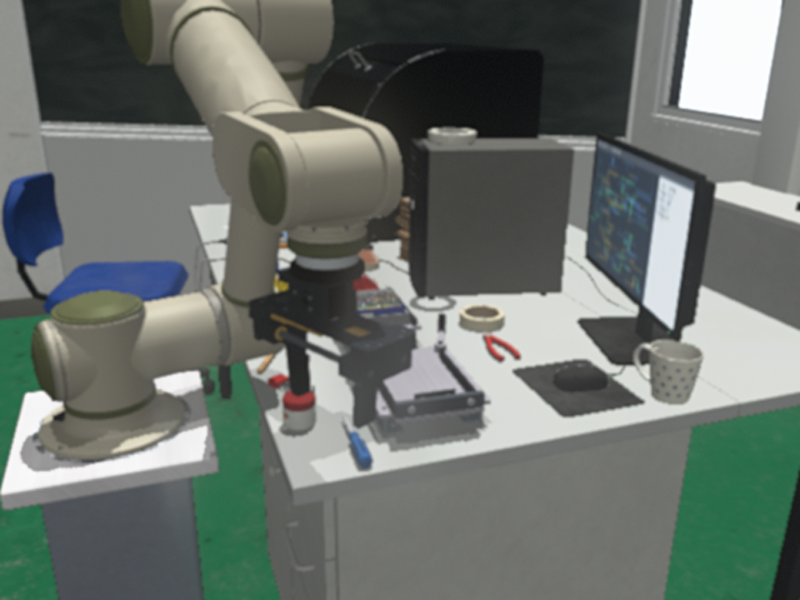

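The scene view shows the stand with the tray and blue bit box at (395,330), the dock at (505,270) and the catch knob at (411,268). The blue boxes at (90,525) and (175,565) and the red and yellow ones are not in a tray, so they are decoys. The side view shows the knob at (441,320) and the dock at (430,390).

```bash
cat > h.py <<'E'
import numpy as np,pickle,cv2
def K(d):
    f=d["frame"].shape[0]/2/np.tan(np.radians(d["fovy"])/2); return f
def ray(d,u,v):
    f=K(d);R=np.array(d["R"]);t=np.array(d["t"])
    r=R.T@np.array([(u-d["cx"])/f,(v-d["cy"])/f,1]);return -R.T@t,r
def atz(d,u,v,z):
    c,r=ray(d,u,v);return c+r*(z-c[2])/r[2]
def tri(obs):
    A=np.zeros((3,3));b=np.zeros(3)
    for d,u,v in obs:
        c,r=ray(d,u,v);r/=np.linalg.norm(r);P=np.eye(3)-np.outer(r,r);A+=P;b+=P@c
    return np.linalg.solve(A,b)
def proj(d,X):
    p=np.array(d["R"])@X+d["t"];f=K(d);return np.array([d["cx"]+f*p[0]/p[2],d["cy"]+f*p[1]/p[2]])
E
python3 - <<'E'
from h import *
S,D=[pickle.load(open(f"pics/{n}0.pkl","rb")) for n in("scene","side")]
print("knob",tri([(S,411*.7,264*.7),(D,441*.7,317*.7)]))
for n,u,v,z in [("stand L",327,333,.046),("stand near",375,365,.046),("stand right",463,324,.046),("box",410,300,.06),("dock corner L",440,280,.044),("dock near",500,302,.044),("tape",325,290,.02)]:
    print(n,np.round(atz(S,u*.7,v*.7,z),3))
E
```

```text
knob [0.61626059 0.08377076 0.07800543]
stand L [0.587 0.34  0.046]
stand near [0.451 0.347 0.046]
stand right [0.421 0.15  0.046]
box [0.538 0.17  0.06 ]
dock corner L [0.567 0.048 0.044]
dock near [0.418 0.036 0.044]
tape [0.751 0.215 0.02 ]
```

servo_tool(claw=[50, 50, 50, 50, 50], dp=[[1.5, -1.3, -0.6], [3.0, -2.6, -1.2], [4.5, -3.9, -1.8], [6.0, -5.2, -2.4], [7.5, -6.5, -3.0]], yaw=[-7, -14, -21, -28, -35])

```text
clock: 0.72
tool_pos: [0.3617, -0.2124, 0.3292]
ee_rot: [-3.141, -0.0, 1.085]
wrist_force: [1.3, -0.5, -0.0]
gripper_width: 0.0499
grasp_force: 0.0
```

servo_tool(claw=[50, 50, 50, 50, 50], dp=[[2, -0.2, 0], [4, -0.4, 0], [6, -0.6, 0], [8, -0.8, 0], [10, -1.0, 0]], yaw=[-6, -12, -18, -23, -28])

```text
clock: 1.35
tool_pos: [0.4763, 0.0666, 0.3286]
ee_rot: [-3.141, 0.0, 1.573]
wrist_force: [0.8, -0.7, 0.1]
gripper_width: 0.0498
grasp_force: 0.0
```

```bash
python3 - <<'E'
from cell import *
import cv2,numpy as np,pickle
d=get_image("wrist");pickle.dump(d,open("pics/w1.pkl","wb"))
cv2.imwrite("pics/w1.png",cv2.resize(d["frame"][:,:,::-1],(800,600),interpolation=cv2.INTER_CUBIC))
s=state();print(s["tool_pos"],s["ee_rot"],s["wrist_force"],np.round(-np.array(d["R"]).T@d["t"],3),np.round(d["R"],3))
E
```

```text
[0.47742456 0.07206432 0.32812889] [-3.14129085e+00 -2.82680443e-03  1.58198241e+00] [-3.26806955  1.82139748 -2.71770085] [0.477 0.134 0.476] [[ 1.     0.003 -0.001]
 [ 0.003 -0.965  0.261]
 [ 0.    -0.261 -0.965]]
```

View pics/w1.png

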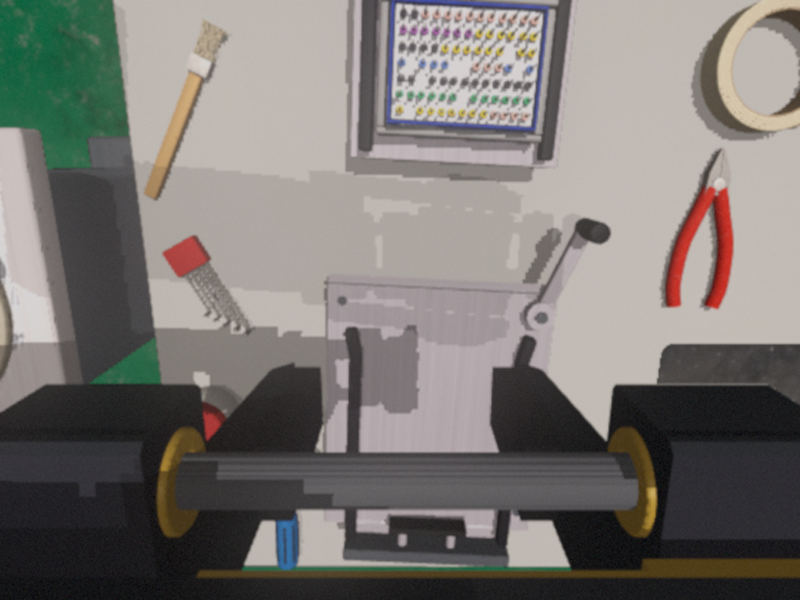

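The wrist view shows, sharply, the stand's gap edge (348,168)–(555,166), dock mouth (327,280)–(530,290), pivot (541,317), knob top (593,231) and the buffer (425,525). Next view: over the tail ledge.

servo_tool(claw=[50, 50, 50, 50, 50], dp=[[1.5, 0.2, 0], [3, 0.4, 0], [4.5, 0.6, 0], [6, 0.8, 0], [6, 0.8, 0]], yaw=[0, 0, 0, 0, 0])

```text
clock: 2.02
tool_pos: [0.4999, 0.2467, 0.3278]
ee_rot: [-3.14, 0.0, 1.574]
wrist_force: [-0.0, 0.7, -0.1]
gripper_width: 0.0497
grasp_force: 0.0
```

```bash
python3 - <<'E'
from cell import *
import cv2,numpy as np,pickle
d=get_image("wrist");pickle.dump(d,open("pics/w2.pkl","wb"))
cv2.imwrite("pics/w2.png",cv2.resize(d["frame"][:,:,::-1],(800,600),interpolation=cv2.INTER_CUBIC))
s=state();print(s["tool_pos"],s["ee_rot"],s["wrist_force"],np.round(-np.array(d["R"]).T@d["t"],3),np.round(d["R"],3))
d=pickle.load(open("pics/w1.pkl","rb"))
cv2.imwrite("pics/w1c.png",cv2.resize(d["frame"][90:260,215:435,::-1],None,fx=3.5,fy=3.5,interpolation=cv2.INTER_CUBIC))
E
```

```text
[0.49989257 0.24529712 0.32804398] [-3.14033761e+00  5.26292221e-04  1.57228026e+00] [ 0.23994353  0.26362399 -0.72632883] [0.5   0.314 0.475] [[ 1.     0.003 -0.002]
 [ 0.004 -0.965  0.261]
 [-0.001 -0.261 -0.965]]
```

View pics/w2.png

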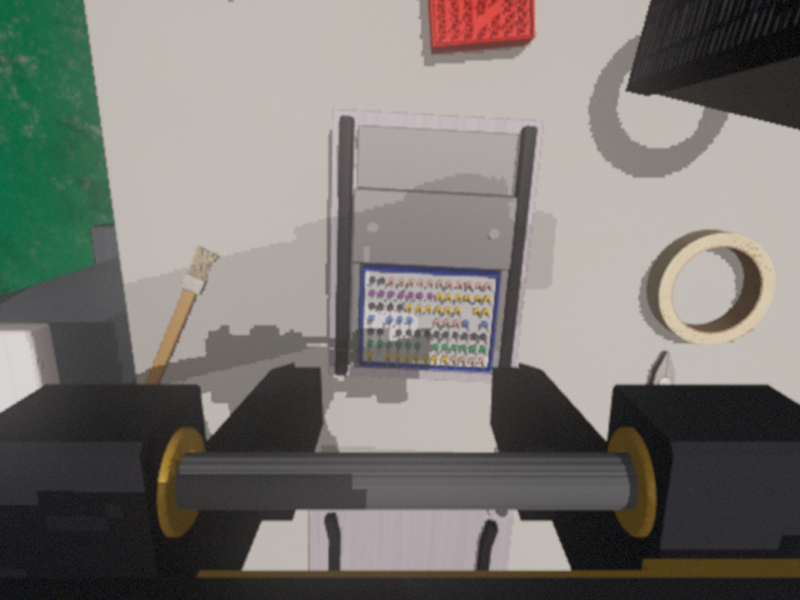

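View pics/w1c.png

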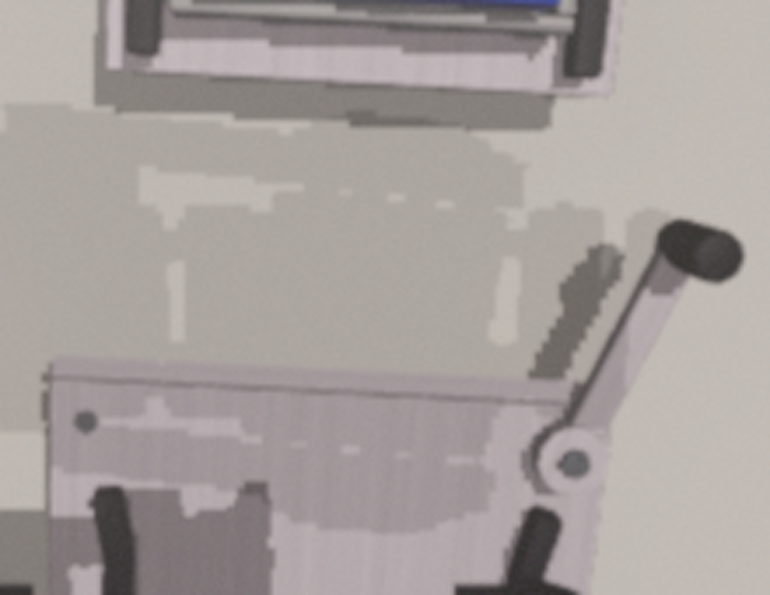

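```bash
python3 - <<'E'
from h import *
A,B,S=[pickle.load(open(f"pics/{n}.pkl","rb")) for n in("w1","w2","scene0")]
c=lambda x,y:(215+x/3.5,90+y/3.5)
P={}
for n,d,p,z in [("edgeL",A,c(105,68),.046),("edgeR",A,c(610,95),.046),("mouthL",A,c(50,376),.044),("mouthR",A,c(565,402),.044),("knob",A,c(718,256),.0855),("pivot",A,c(575,464),.0605),
 ("tailL",B,(357*.7,127*.7),.054),("tailR",B,(520*.7,137*.7),.054),("stepL",B,(357*.7,189*.7),.076),("stepR",B,(517*.7,196*.7),.076),("gLt",B,(346*.7,118*.7),.06),("gLb",B,(342*.7,372*.7),.06),("gRt",B,(529*.7,128*.7),.06),("gRb",B,(506*.7,372*.7),.06),("stopL",A,(345*.7,550*.7),.07),("stopR",A,(507*.7,557*.7),.07)]:
    P[n]=atz(d,*p,z);print(n,np.round(P[n],4))
for a,b in [("edgeL","edgeR"),("mouthL","mouthR"),("tailL","tailR"),("stepL","stepR"),("gLb","gLt"),("gRb","gRt"),("stopL","stopR")]:
    v=P[b]-P[a];print(a,b,np.degrees(np.arctan2(v[1],v[0])).round(2),np.linalg.norm(v).round(4),np.round((P[a]+P[b])/2,4))
v=P["knob"]-P["pivot"];print("catch",np.hypot(*v[:2]),np.degrees(np.arctan2(v[1],v[0])))
print("knob tri",tri([(A,*c(718,256)),(S,411*.7,264*.7)]))
E
```

```text
edgeL [0.4332 0.1366 0.046 ]
edgeR [0.593  0.1288 0.046 ]
mouthL [0.4121 0.0367 0.044 ]
mouthR [0.586  0.0282 0.044 ]
knob [0.6179 0.083  0.0855]
pivot [0.5865 0.0112 0.0605]
tailL [0.463  0.3376 0.054 ]
tailR [0.585  0.3309 0.054 ]
stepL [0.4641 0.2935 0.076 ]
stepR [0.5808 0.2889 0.076 ]
gLt [0.4556 0.3435 0.06  ]
gLb [0.4471 0.144  0.06  ]
gRt [0.59  0.337 0.06 ]
gRb [0.5831 0.1446 0.06  ]
stopL [ 0.4229 -0.2029  0.07  ]
stopR [ 0.5682 -0.2098  0.07  ]
edgeL edgeR -2.79 0.1599 [0.5131 0.1327 0.046 ]
mouthL mouthR -2.79 0.1741 [0.499  0.0324 0.044 ]
tailL tailR -3.16 0.1222 [0.524  0.3343 0.054 ]
stepL stepR -2.26 0.1168 [0.5224 0.2912 0.076 ]
gLb gLt 87.56 0.1997 [0.4513 0.2438 0.06  ]
gRb gRt 87.95 0.1925 [0.5866 0.2408 0.06  ]
stopL stopR -2.73 0.1454 [ 0.4956 -0.2064  0.07  ]
catch 0.07839427200948469 66.40955390802922
knob tri [0.62028351 0.08154185 0.07715271]
```

servo_tool(claw=[50, 50, 50, 50, 50], dp=[[1.0, 0.4, 1.5], [2.0, 0.75, 3.2], [2.05, 0.75, 5.0], [2.05, 0.75, 6.8], [2.05, 0.75, 8.3]], yaw=[1, 2, 2.7, 2.7, 2.7])

```text
clock: 2.7
tool_pos: [0.5224, 0.3045, 0.0779]
ee_rot: [-3.14, 0.001, 1.522]
wrist_force: [0.9, 0.3, -0.3]
gripper_width: 0.05
grasp_force: 0.0
```

```bash
python3 - <<'E'
from cell import *
import cv2,numpy as np,pickle
d=get_image("side");e=get_image("wrist")
cv2.imwrite("pics/m3.png",np.vstack([e["frame"][100:400,:,::-1],d["frame"][120:320,:,::-1]]))
s=state();print(s["tool_pos"],s["ee_rot"],s["wrist_force"])
E
```

```text
[0.52066834 0.3039254  0.07568413] [-3.13319193  0.00365795  1.52176376] [-0.36833386 -0.13318104  0.92080538]
```

View pics/m3.png

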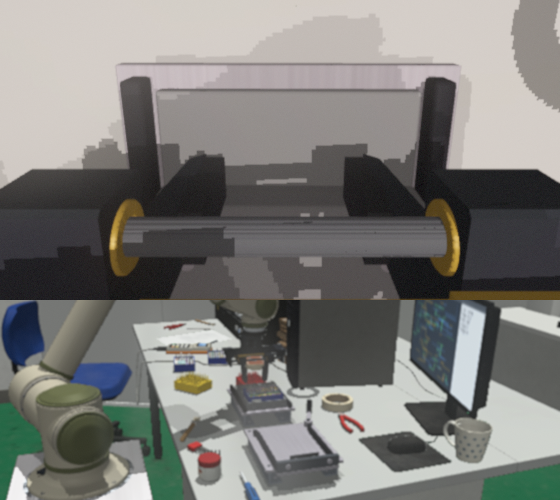

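The picture shows the fingers straddling the tray's middle behind the step edge (row 185), clear of the guides. Lower close to the ledge and push until the step is touched.

servo_tool(claw=[50, 50, 50, 50, 50], dp=[[0, 0, 0.3], [0, 0, 0.6], [-0.05, 0, 0.68], [-0.1, 0, 0.7], [-0.15, 0, 0.72]], yaw=[0, 0, 0, 0, 0])

```text
clock: 3.42
tool_pos: [0.5226, 0.3017, 0.0586]
ee_rot: [3.141, -0.001, 1.523]
wrist_force: [-0.9, 1.3, 1.4]
gripper_width: 0.0499
grasp_force: 0.7
```

servo_tool(claw=[50, 50, 50, 50, 50], dp=[[0, 0, 0.05], [0, 0, 0.1], [0, 0, 0.15], [0, 0, 0.15], [0, 0, 0.15]], yaw=[0, 0, 0, 0, 0])

```text
clock: 4.05
tool_pos: [0.5226, 0.3017, 0.0544]
ee_rot: [3.141, -0.0, 1.523]
wrist_force: [-1.7, -1.1, 5.3]
gripper_width: 0.0499
grasp_force: 3.4
```

servo_tool(claw=[50, 50, 50, 50, 50], dp=[[0, 0, -0.03], [-0.08, 0, -0.03], [-0.16, 0, -0.03], [-0.24, 0, -0.03], [-0.32, 0, -0.03]], yaw=[0, 0, 0, 0, 0])

```text
clock: 4.68
tool_pos: [0.5219, 0.2918, 0.0545]
ee_rot: [-3.142, 0.0, 1.523]
wrist_force: [-0.2, 1.5, 0.6]
gripper_width: 0.0501
grasp_force: 0.8
```

servo_tool(claw=[50, 50, 50, 50, 50], dp=[[-0.16, 0, 0], [-0.32, 0, 0], [-0.48, 0, 0], [-0.64, 0, 0], [-0.8, 0, 0]], yaw=[0, 0, 0, 0, 0])

```text
clock: 5.3
tool_pos: [0.5208, 0.2677, 0.0545]
ee_rot: [-3.141, 0.0, 1.523]
wrist_force: [-0.2, 1.7, -0.9]
gripper_width: 0.0496
grasp_force: 0.6
```

```bash
python3 - <<'E'
from cell import *
import cv2,numpy as np,pickle
d=get_image("side");e=get_image("wrist")
pickle.dump(d,open("pics/s4.pkl","wb"));pickle.dump(e,open("pics/w4.pkl","wb"))
from h import *
p=proj(d,np.array([.515,.2,.05])).astype(int);print(p)
c=lambda f,x,y,w,h:f[max(y-h//2,0):y+h//2,x-w//2:x+w//2,::-1]
a=cv2.resize(c(d["frame"],p[0],p[1],140,100),None,fx=4,fy=3,interpolation=cv2.INTER_CUBIC)
cv2.imwrite("pics/m4.png",np.vstack([e["frame"][130:400,:,::-1],a]))
s=state();print(s["tool_pos"],s["wrist_force"])
E
```

```text
[262 220]
[0.52081549 0.26744625 0.05456994] [0.0019496  0.47265071 0.15700262]
```

View pics/m4.png

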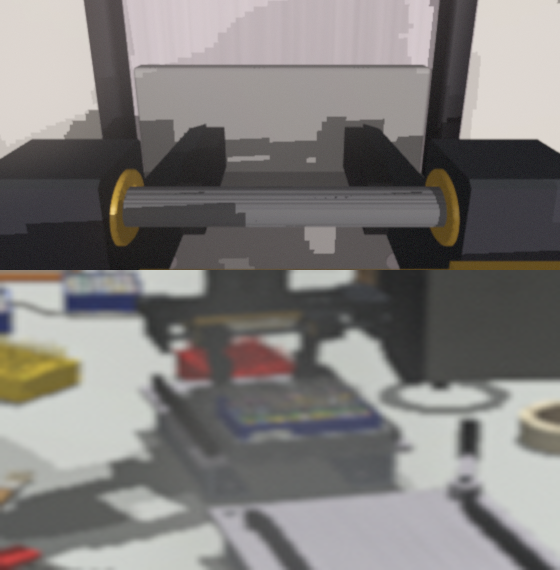

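The tray is moving straight: tail edge in the wrist picture at v=196 (columns 135–428), and the side view shows the nose over the gap. Computing its exact place.

```bash
python3 - <<'E'
from h import *
e=pickle.load(open("pics/w4.pkl","rb"))
for u in(135,428):print(atz(e,u,196.5,.054))
E
```

```text
[0.46296693 0.30416469 0.054     ]
[0.58070333 0.29858541 0.054     ]
```

servo_tool(claw=[50, 50, 50, 50, 50], dp=[[-0.2, 0, 0], [-0.4, 0, 0], [-0.6, 0, 0], [-0.8, 0, 0.015], [-0.9, 0, 0.025]], yaw=[0, 0, 0, 0, 0])

```text
clock: 6.02
tool_pos: [0.5199, 0.2408, 0.0545]
ee_rot: [3.14, -0.001, 1.523]
wrist_force: [-0.2, 2.3, 7.1]
gripper_width: 0.0501
grasp_force: 4.7
```

servo_tool(claw=[50, 50, 50, 50, 50], dp=[[-0.03, 0, 0], [-0.06, 0, 0], [-0.1, 0, 0], [-0.15, 0, 0], [-0.2, 0, 0]], yaw=[0, 0, 0, 0, 0])

```text
clock: 6.65
tool_pos: [0.5197, 0.2351, 0.0545]
ee_rot: [3.14, -0.001, 1.523]
wrist_force: [1.0, 2.2, 5.0]
gripper_width: 0.0498
grasp_force: 4.1
```

servo_tool(claw=[50, 50, 50, 50, 50], dp=[[-0.12, 0, -0.004], [-0.24, 0, -0.006], [-0.36, 0, -0.006], [-0.48, 0, -0.006], [-0.6, 0, -0.006]], yaw=[0, 0, 0, 0, 0])

```text
clock: 7.28
tool_pos: [0.5187, 0.2169, 0.0545]
ee_rot: [3.14, -0.0, 1.523]
wrist_force: [-0.0, 1.5, 4.7]
gripper_width: 0.0503
grasp_force: 3.8
```

servo_tool(claw=[50, 50, 50, 50, 50], dp=[[-0.1, 0, 0], [-0.2, 0, 0], [-0.3, 0, 0], [-0.4, 0, 0], [-0.5, 0, 0]], yaw=[0, 0, 0, 0, 0])

```text
clock: 7.9
tool_pos: [0.518, 0.2019, 0.0544]
ee_rot: [3.141, -0.0, 1.523]
wrist_force: [0.0, 2.3, 5.9]
gripper_width: 0.05
grasp_force: 3.8
```

servo_tool(claw=[50, 50, 50, 50, 50], dp=[[-0.1, 0, -0.003], [-0.2, 0, -0.003], [-0.3, 0, -0.003], [-0.4, 0, -0.003], [-0.5, 0, -0.003]], yaw=[0, 0, 0, 0, 0])

```text
clock: 8.52
tool_pos: [0.5172, 0.187, 0.0545]
ee_rot: [3.141, -0.0, 1.523]
wrist_force: [0.2, 1.0, 6.1]
gripper_width: 0.0504
grasp_force: 3.9
```

servo_tool(claw=[50, 50, 50, 50, 50], dp=[[-0.1, 0, 0], [-0.2, 0, 0], [-0.3, 0, 0], [-0.4, 0, 0], [-0.5, 0, 0]], yaw=[0, 0, 0, 0, 0])

```text
clock: 9.15
tool_pos: [0.5167, 0.1721, 0.0547]
ee_rot: [3.14, -0.001, 1.523]
wrist_force: [0.4, 2.4, 9.0]
gripper_width: 0.0502
grasp_force: 4.6
```

servo_tool(claw=[50, 50, 50, 50, 50], dp=[[-0.08, 0, -0.01], [-0.16, 0, -0.015], [-0.2, 0, -0.02], [-0.24, 0, -0.025], [-0.26, 0, -0.03]], yaw=[0, 0, 0, 0, 0])

```text
clock: 9.78
tool_pos: [0.516, 0.1642, 0.055]
ee_rot: [3.141, -0.0, 1.523]
wrist_force: [0.2, 1.3, 3.7]
gripper_width: 0.0503
grasp_force: 2.0
```

servo_tool(claw=[50, 50, 50, 50, 50], dp=[[0, 0, -0.02], [0, 0, -0.04], [0, 0, -0.06], [0, 0, -0.08], [0, 0, -0.08]], yaw=[0, 0, 0, 0, 0])

```text
clock: 10.4
tool_pos: [0.5159, 0.1643, 0.0574]
ee_rot: [-3.142, 0.0, 1.523]
wrist_force: [0.6, 0.3, 1.6]
gripper_width: 0.0498
grasp_force: 0.0
```

```bash
python3 - <<'E'
from cell import *
import cv2,numpy as np,pickle
from h import *
d=get_image("side");e=get_image("wrist")
pickle.dump(d,open("pics/s5.pkl","wb"));pickle.dump(e,open("pics/w5.pkl","wb"))
p=proj(d,np.array([.515,.08,.05])).astype(int);print(p)
a=cv2.resize(d["frame"][p[1]-50:p[1]+50,p[0]-70:p[0]+70,::-1],None,fx=4,fy=3,interpolation=cv2.INTER_CUBIC)
cv2.imwrite("pics/m5.png",np.vstack([e["frame"][130:400,:,::-1],a]))
s=state();print(s["tool_pos"],s["wrist_force"])
E
```

```text
[275 235]
[0.51586078 0.16432019 0.0573503 ] [-0.5426212  -0.00668182 -0.02576304]
```

View pics/m5.png

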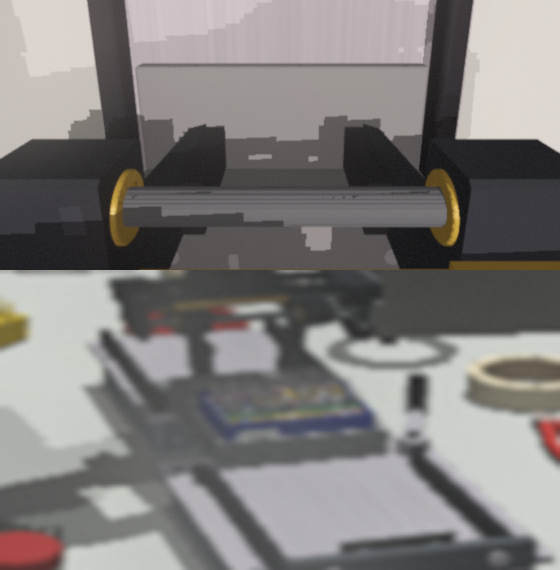

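The tray spans the gap: box seated and nose inside the dock mouth, between the guides (side crop about (290,460)). The downforce is released, so keep pushing.

servo_tool(claw=[50, 50, 50, 50, 50], dp=[[-0.1, 0, 0], [-0.3, 0, 0], [-0.5, 0, 0], [-0.7, 0, 0], [-0.9, 0, 0]], yaw=[0, 0, 0, 0, 0])

```text
clock: 11.12
tool_pos: [0.5146, 0.1369, 0.0574]
ee_rot: [3.142, -0.0, 1.523]
wrist_force: [1.2, 1.0, -1.3]
gripper_width: 0.0499
grasp_force: 0.6
```

servo_tool(claw=[50, 50, 50, 50, 50], dp=[[-0.2, 0, 0], [-0.4, 0, 0], [-0.6, 0, 0], [-0.75, 0, 0], [-0.9, 0, 0]], yaw=[0, 0, 0, 0, 0])

```text
clock: 11.75
tool_pos: [0.5133, 0.1101, 0.0574]
ee_rot: [-3.142, -0.0, 1.523]
wrist_force: [-0.2, 1.7, -0.0]
gripper_width: 0.0502
grasp_force: 0.6
```

servo_tool(claw=[50, 50, 50, 50, 50], dp=[[-0.12, 0, 0], [-0.24, 0, 0], [-0.36, 0, 0], [-0.48, 0, 0], [-0.6, 0, 0]], yaw=[0, 0, 0, 0, 0])

```text
clock: 12.38
tool_pos: [0.5124, 0.0922, 0.0574]
ee_rot: [-3.142, 0.0, 1.523]
wrist_force: [0.6, 1.4, 0.9]
gripper_width: 0.0499
grasp_force: 0.6
```

servo_tool(claw=[50, 50, 50, 50, 50], dp=[[-0.15, 0, 0.02], [-0.3, 0, 0.04], [-0.5, 0, 0.05], [-0.7, 0, 0.05], [-0.9, 0, 0.05]], yaw=[0, 0, 0, 0, 0])

```text
clock: 13.0
tool_pos: [0.5111, 0.065, 0.0558]
ee_rot: [-3.141, 0.0, 1.523]
wrist_force: [-0.2, 1.7, -0.5]
gripper_width: 0.0499
grasp_force: 0.6
```

servo_tool(claw=[50, 50, 50, 50, 50], dp=[[-0.2, 0, 0], [-0.4, 0, 0], [-0.6, 0, 0], [-0.8, 0, 0], [-1.0, 0, 0]], yaw=[0, 0, 0, 0, 0])

```text
clock: 13.62
tool_pos: [0.5097, 0.0351, 0.0559]
ee_rot: [-3.141, 0.0, 1.523]
wrist_force: [-0.3, 1.2, -1.4]
gripper_width: 0.0502
grasp_force: 0.6
```

servo_tool(claw=[50, 50, 50, 50, 50], dp=[[-0.2, 0, 0], [-0.4, 0, 0], [-0.6, 0, 0], [-0.8, 0, 0], [-1.0, 0, 0]], yaw=[0, 0, 0, 0, 0])

```text
clock: 14.25
tool_pos: [0.5083, 0.0051, 0.0559]
ee_rot: [3.142, -0.0, 1.523]
wrist_force: [0.1, 2.4, -1.3]
gripper_width: 0.0498
grasp_force: 0.6
```

servo_tool(claw=[50, 50, 50, 50, 50], dp=[[-0.14, 0, 0], [-0.28, 0, 0], [-0.42, 0, 0], [-0.55, 0, 0], [-0.65, 0, 0]], yaw=[0, 0, 0, 0, 0])

```text
clock: 14.88
tool_pos: [0.5074, -0.0142, 0.0559]
ee_rot: [-3.142, -0.0, 1.523]
wrist_force: [0.1, 1.7, -0.2]
gripper_width: 0.05
grasp_force: 0.6
```

servo_tool(claw=[50, 50, 50, 50, 50], dp=[[-0.06, 0, 0], [-0.12, 0, 0], [-0.18, 0, 0], [-0.22, 0, 0], [-0.26, 0, 0]], yaw=[0, 0, 0, 0, 0])

```text
clock: 15.5
tool_pos: [0.507, -0.0218, 0.0559]
ee_rot: [-3.142, 0.0, 1.523]
wrist_force: [0.3, 1.5, -0.5]
gripper_width: 0.05
grasp_force: 0.6
```

servo_tool(claw=[50, 50, 50, 50, 50], dp=[[-0.03, 0, 0], [-0.06, 0, 0], [-0.08, 0, 0], [-0.1, 0, 0], [-0.12, 0, 0]], yaw=[0, 0, 0, 0, 0])

```text
clock: 16.12
tool_pos: [0.5068, -0.0254, 0.0559]
ee_rot: [-3.142, 0.0, 1.523]
wrist_force: [0.7, 1.5, 0.1]
gripper_width: 0.0495
grasp_force: 0.6
```

servo_tool(claw=[50, 50, 50, 50, 50], dp=[[-0.02, 0, 0], [-0.04, 0, 0], [-0.06, 0, 0], [-0.08, 0, 0], [-0.1, 0, 0]], yaw=[0, 0, 0, 0, 0])

```text
clock: 16.75
tool_pos: [0.5067, -0.0284, 0.0559]
ee_rot: [3.142, 0.0, 1.523]
wrist_force: [0.7, 1.3, 0.6]
gripper_width: 0.05
grasp_force: 0.6
```

servo_tool(claw=[50, 50, 50, 50, 50], dp=[[-0.02, 0, 0], [-0.04, 0, 0], [-0.06, 0, 0], [-0.08, 0, 0], [-0.1, 0, 0]], yaw=[0, 0, 0, 0, 0])

```text
clock: 17.38
tool_pos: [0.5066, -0.0311, 0.0559]
ee_rot: [3.142, -0.001, 1.523]
wrist_force: [0.5, 5.4, 1.1]
gripper_width: 0.0499
grasp_force: 2.5
```

servo_tool(claw=[50, 50, 50, 50, 50], dp=[[-0.01, 0, 0], [-0.02, 0, 0], [-0.03, 0, 0], [-0.03, 0, 0], [-0.03, 0, 0]], yaw=[0, 0, 0, 0, 0])

```text
clock: 18.0
tool_pos: [0.5066, -0.0312, 0.0559]
ee_rot: [3.141, -0.002, 1.523]
wrist_force: [1.0, 8.7, 1.0]
gripper_width: 0.0501
grasp_force: 4.5
```

servo_tool(claw=[50, 50, 50, 50, 50], dp=[[-0.015, 0, 0], [-0.03, 0, 0], [-0.045, 0, 0], [-0.05, 0, 0], [-0.05, 0, 0]], yaw=[0, 0, 0, 0, 0])

```text
clock: 18.62
tool_pos: [0.5065, -0.0313, 0.0559]
ee_rot: [3.141, -0.004, 1.523]
wrist_force: [2.9, 17.8, 2.9]
gripper_width: 0.0498
grasp_force: 9.2
```

servo_tool(claw=[50, 50, 50, 50, 50], dp=[[0.01, 0, 0], [0.01, 0, 0], [0.01, 0, 0], [0.01, 0, 0], [0.01, 0, 0]], yaw=[0, 0, 0, 0, 0])

```text
clock: 19.25
tool_pos: [0.5065, -0.0312, 0.0559]
ee_rot: [3.141, -0.004, 1.523]
wrist_force: [3.2, 16.3, 2.3]
gripper_width: 0.05
grasp_force: 8.2
```

servo_tool(claw=[50, 50, 50, 50, 50], dp=[[0, 0, 0], [0, 0, 0], [0, 0, 0], [0, 0, 0], [0, 0, 0]], yaw=[0, 0, 0, 0, 0])

```text
clock: 19.88
tool_pos: [0.5065, -0.0312, 0.0559]
ee_rot: [3.141, -0.004, 1.523]
wrist_force: [2.0, 16.4, 2.2]
gripper_width: 0.05
grasp_force: 8.2
```

servo_tool(claw=[50, 50, 50, 50, 50], dp=[[0, 0, 0], [0, 0, 0], [0, 0, 0], [0, 0, 0], [0, 0, 0]], yaw=[0, 0, 0, 0, 0])

```text
clock: 20.5
tool_pos: [0.5065, -0.0312, 0.0559]
ee_rot: [3.141, -0.004, 1.523]
wrist_force: [2.9, 15.7, 2.9]
gripper_width: 0.0504
grasp_force: 8.2
```

servo_tool(claw=[50, 50, 50, 50, 50], dp=[[0.1, 0, 0], [0.3, 0, -0.1], [0.3, 0, -0.9], [0.3, 0, -1.7], [0.3, 0, -2.5]], yaw=[0, 0, 0, 0, 0])

```text
clock: 21.12
tool_pos: [0.5068, -0.0245, 0.1318]
ee_rot: [3.142, 0.0, 1.523]
wrist_force: [0.2, 0.1, -0.1]
gripper_width: 0.0501
grasp_force: 0.0
```

```bash
python3 - <<'E'
from cell import *
from h import *
e=get_image("wrist");pickle.dump(e,open("pics/w6.pkl","wb"))
cv2.imwrite("pics/w6.png",cv2.resize(e["frame"][:300,:,::-1],(800,429)))
s=state();print(s["tool_pos"],s["ee_rot"],s["joint_pos"],proj(e,np.array([.618,.083,.0855])),proj(e,np.array([.5865,.0112,.0605])))
E
```

```text
[ 0.5080621  -0.02478974  0.13462862] [3.13669059e+00 1.58976703e-03 1.52320873e+00] [-2.81648560e-01  4.12972226e-01  1.57874881e+00 -4.49670220e-04
  1.14473455e+00 -2.33880073e-01] [510.86932113  10.40715469] [417.48126036 161.29309786]
```

View pics/w6.png

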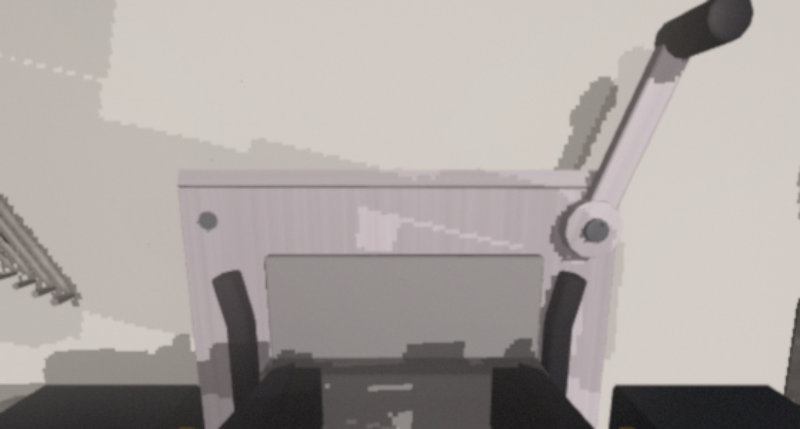

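The picture shows the tray home (tail edge at row 255, clear behind), the pivot at (595,230) and the knob top at (732,18), matching the earlier measurement to about 1 mm. Going over the knob with the fingers lined up tangentially.

servo_tool(claw=[40, 34, 34, 34, 34], dp=[[1.2, 1.1, 0], [2.4, 2.2, 0], [3.4, 3.2, 0], [3.74, 3.53, 0.3], [3.74, 3.53, 0.6]], yaw=[6, 12, 18, 20.9, 20.9])

```text
clock: 21.8
tool_pos: [0.6181, 0.0832, 0.1117]
ee_rot: [-3.141, 0.0, 1.16]
wrist_force: [-0.6, -0.2, 0.1]
gripper_width: 0.0338
grasp_force: 0.0
```

```bash
python3 - <<'E'
from cell import *
from h import *
e=get_image("wrist")
cv2.imwrite("pics/w7.png",cv2.resize(e["frame"][:,:,::-1],(800,600)))
s=state();print(s["tool_pos"],s["ee_rot"],proj(e,np.array([.6185,.082,.0855])))
E
```

```text
[0.61706611 0.08256377 0.11053846] [-3.13883779e+00  1.38993158e-03  1.15987906e+00] [284.77960395 255.13758344]
```

View pics/w7.png

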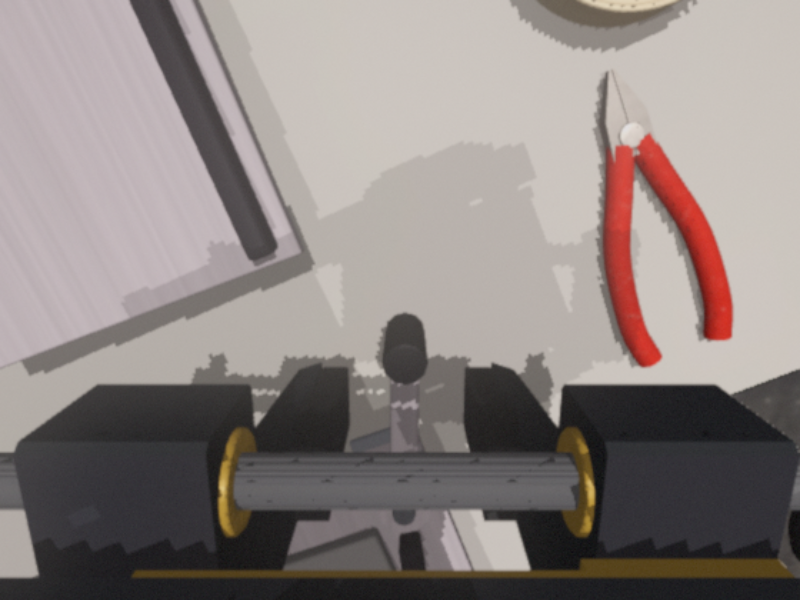

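The knob (405,365) is centred between the fingers. Descending and caging it.

servo_tool(claw=[34, 34, 34, 20, 20], dp=[[0, 0, 0.5], [0, 0, 1.0], [0, 0, 1.5], [0, 0, 1.5], [0, 0, 1.5]], yaw=[0, 0, 0, 0, 0])

```text
clock: 22.48
tool_pos: [0.6182, 0.0826, 0.0682]
ee_rot: [3.141, -0.0, 1.158]
wrist_force: [0.1, 0.8, -0.5]
gripper_width: 0.0203
grasp_force: 0.0
```

```bash
cat > arc.py <<'E'
# plan caged arc: each call 5 rows; prints tool-frame dp (30mm units) and yaw
import numpy as np
from cell import *
s=state();print(s["tool_pos"],s["ee_rot"])
pv=np.array([.5865,.0112]);r=.078
th=np.radians(66.4);yaw=th;p=pv+r*np.array([np.cos(th),np.sin(th)])
import sys
step=np.radians(float(sys.argv[1]));end=np.radians(177.5)
while th<end-1e-6:
    rows=[];t=th
    for i in range(5):
        t=min(t+step,end);q=pv+r*np.array([np.cos(t),np.sin(t)]);w=q-p
        c,sn=np.cos(yaw),np.sin(yaw)
        rows.append([(w@[c,sn]/.03).round(2),(w@[sn,-c]/.03).round(2),np.degrees(yaw-t).round(1)])
    print([[a,b,0] for a,b,_ in rows],[c for *_,c in rows],np.degrees(t).round(1),q.round(4));th=yaw=t;p=q
E
python3 arc.py 4.5 | sed 's/np.float64//g'
```

```text
[0.61822241 0.08255696 0.06816268] [ 3.14104183e+00 -1.75936516e-04  1.15846652e+00]
[[(-0.01), (-0.2), 0], [(-0.03), (-0.41), 0], [(-0.07), (-0.61), 0], [(-0.13), (-0.8), 0], [(-0.2), (-0.99), 0]] [(-4.5), (-9.0), (-13.5), (-18.0), (-22.5)] 88.9 [0.588  0.0892]
[[(-0.01), (-0.2), 0], [(-0.03), (-0.41), 0], [(-0.07), (-0.61), 0], [(-0.13), (-0.8), 0], [(-0.2), (-0.99), 0]] [(-4.5), (-9.0), (-13.5), (-18.0), (-22.5)] 111.4 [0.558  0.0838]
[[(-0.01), (-0.2), 0], [(-0.03), (-0.41), 0], [(-0.07), (-0.61), 0], [(-0.13), (-0.8), 0], [(-0.2), (-0.99), 0]] [(-4.5), (-9.0), (-13.5), (-18.0), (-22.5)] 133.9 [0.5324 0.0674]
[[(-0.01), (-0.2), 0], [(-0.03), (-0.41), 0], [(-0.07), (-0.61), 0], [(-0.13), (-0.8), 0], [(-0.2), (-0.99), 0]] [(-4.5), (-9.0), (-13.5), (-18.0), (-22.5)] 156.4 [0.515  0.0424]
[[(-0.01), (-0.2), 0], [(-0.03), (-0.41), 0], [(-0.07), (-0.61), 0], [(-0.13), (-0.8), 0], [(-0.17), (-0.94), 0]] [(-4.5), (-9.0), (-13.5), (-18.0), (-21.1)] 177.5 [0.5086 0.0146]
```

servo_tool(claw=[20, 20, 20, 20, 20], dp=[[-0.01, -0.2, 0], [-0.03, -0.41, 0], [-0.07, -0.61, 0], [-0.13, -0.8, 0], [-0.2, -0.99, 0]], yaw=[-4.5, -9, -13.5, -18, -22.5])

```text
clock: 23.1
tool_pos: [0.5888, 0.0892, 0.0687]
ee_rot: [3.139, -0.0, 1.554]
wrist_force: [0.1, 1.3, 0.3]
gripper_width: 0.0203
grasp_force: 0.5
```

servo_tool(claw=[20, 20, 20, 20, 20], dp=[[-0.01, -0.2, 0], [-0.03, -0.41, 0], [-0.07, -0.61, 0], [-0.13, -0.8, 0], [-0.2, -0.99, 0]], yaw=[-4.5, -9, -13.5, -18, -22.5])

```text
clock: 23.72
tool_pos: [0.559, 0.0837, 0.0687]
ee_rot: [3.139, 0.001, 1.947]
wrist_force: [0.4, 0.7, 0.6]
gripper_width: 0.02
grasp_force: 0.5
```

servo_tool(claw=[20, 20, 20, 20, 20], dp=[[-0.01, -0.2, 0], [-0.03, -0.41, 0], [-0.07, -0.61, 0], [-0.13, -0.8, 0], [-0.2, -0.99, 0]], yaw=[-4.5, -9, -13.5, -18, -22.5])

```text
clock: 24.35
tool_pos: [0.5334, 0.0673, 0.0686]
ee_rot: [3.14, 0.001, 2.339]
wrist_force: [0.7, -0.1, 1.4]
gripper_width: 0.0201
grasp_force: 0.5
```

servo_tool(claw=[20, 20, 20, 20, 20], dp=[[-0.01, -0.2, 0], [-0.03, -0.41, 0], [-0.07, -0.61, 0], [-0.13, -0.8, 0], [-0.2, -0.99, 0]], yaw=[-4.5, -9, -13.5, -18, -22.5])

```text
clock: 24.98
tool_pos: [0.5161, 0.0423, 0.0686]
ee_rot: [3.141, 0.001, 2.732]
wrist_force: [-0.2, -0.3, -0.6]
gripper_width: 0.0204
grasp_force: 0.5
```

servo_tool(claw=[20, 20, 20, 20, 20], dp=[[-0.01, -0.2, 0], [-0.03, -0.41, 0], [-0.07, -0.61, 0], [-0.11, -0.75, 0], [-0.15, -0.88, 0]], yaw=[-4.5, -9, -13.5, -17, -20])

```text
clock: 25.6
tool_pos: [0.5098, 0.0162, 0.0686]
ee_rot: [3.142, 0.002, 3.08]
wrist_force: [0.3, 0.3, 0.9]
gripper_width: 0.0202
grasp_force: 0.4
```

servo_tool(claw=[20, 20, 20, 20, 20], dp=[[0, -0.02, 0], [0, -0.04, 0], [0, -0.06, 0], [0, -0.08, 0], [0, -0.1, 0]], yaw=[0, 0, 0, 0, 0])

```text
clock: 26.22
tool_pos: [0.5092, 0.0133, 0.0679]
ee_rot: [3.142, 0.0, 3.078]
wrist_force: [0.6, 1.2, 1.1]
gripper_width: 0.0201
grasp_force: 0.4
```

servo_tool(claw=[20, 20, 20, 20, 20], dp=[[0, -0.02, 0], [0, -0.04, 0], [0, -0.06, 0], [0, -0.08, 0], [0, -0.1, 0]], yaw=[0, 0, 0, 0, 0])

```text
clock: 26.85
tool_pos: [0.509, 0.0115, 0.0678]
ee_rot: [3.139, -0.0, 3.078]
wrist_force: [1.6, 11.2, 0.3]
gripper_width: 0.02
grasp_force: 5.6
```

servo_tool(claw=[20, 26, 26, 26, 26], dp=[[0, 0.1, 0], [0, 0.12, 0], [0, 0.12, -0.6], [0, 0.12, -1.6], [0, 0.12, -2.6]], yaw=[0, 0, 0, 0, 0])

```text
clock: 27.48
tool_pos: [0.5092, 0.0136, 0.1467]
ee_rot: [-3.141, -0.0, 3.078]
wrist_force: [-0.2, 0.1, 0.0]
gripper_width: 0.0258
grasp_force: 0.0
```

servo_tool(claw=[30, 30, 30, 30, 30], dp=[[0, 0, -1.0], [0, 0, -2], [0, 0, -3], [0, 0, -4], [0, 0, -4]], yaw=[0, 0, 0, 0, 0])

```text
clock: 28.1
tool_pos: [0.5098, 0.0136, 0.2676]
ee_rot: [-3.141, 0.004, 3.078]
wrist_force: [0.6, 0.5, -0.4]
gripper_width: 0.0299
grasp_force: 0.0
```

```bash
python3 - <<'E'
from cell import *
from h import *
d=get_image("scene");e=get_image("side");s=state();print(s["tool_pos"],s["wrist_force"])
for n,i in(("scene",d),("side",e)):
    f=i["frame"];g=cv2.cvtColor(f,cv2.COLOR_RGB2GRAY)
    hsv=cv2.cvtColor(f,cv2.COLOR_RGB2HSV)
    k=proj(i,np.array([.5085,.0145,.0855]));b=proj(i,np.array([.4975,-.154,.09]))
    u,v=k.round().astype(int);print(n,"knob",k,"darkness rows",[int(g[v+dv,u-4:u+5].min()) for dv in(-6,-3,0,3,6,9)],"col",[int(x) for x in g[v+4,u-8:u+9:2]])
    m=(hsv[...,0]>110)&(hsv[...,0]<130)&(hsv[...,1]>130);u,v=b.round().astype(int)
    w=np.argwhere(m[v-30:v+30,u-40:u+40]);print(" box pred",b,"blue n",len(w),"median",(np.median(w,0)+[v-30,u-40])[::-1] if len(w) else None)
E
```

```text
[0.50895132 0.01377609 0.2651025 ] [-0.1588152   0.01039522 -0.63773951]
scene knob [330.33731904 186.04605996] darkness rows [79, 16, 28, 16, 17, 14] col [125, 125, 121, 58, 17, 19, 121, 122, 121]
 box pred [365.83950605 167.72403428] blue n 105 median [368. 178.]
side knob [281.29453309 232.82031459] darkness rows [179, 116, 85, 76, 76, 75] col [104, 102, 91, 78, 76, 81, 90, 89, 100]
 box pred [300.62139    258.19887136] blue n 0 median None
```

```bash
python3 -c "
from cell import *
print(sign_off())"
```

```text
the job is handed in; nothing more can be done
None
```

I pushed the tray across the gap onto the dock, held it against the buffer at about 16 N (brief peak near 18 N) for just under 2 s, then swung the catch to its limit behind the tail; I handed in at 28 s with the arm clear, the catch checked in the final images and the box last clearly seen seated mid-gap.

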